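# Build up the camera on a trinocular microscope head

## Robot

A 6-joint arm with a two-finger parallel gripper is mounted at the origin on the work surface. World frame = base frame: x ahead of the robot, y to its left, z up, the work surface at z = 0. Lengths are in m, angles in rad, forces in N, time in s.
With the tool pointing down it reaches from about 0.35 to 0.975 m from the base axis. Payload 4.9 kg.
Tool frame: the origin (TCP) lies at the very end of the fingers, on their centre line; the grasp point (between the pads) lies 19 mm behind it; x points along the fingers, y is the direction in which the jaws open and shut, and the axes are right-handed (so a half turn about x gives the same grasp; the last joint's range is limited). The gripper opens to 85 mm and grips with 20 to 120 N. Pads are 22 mm wide; open, the fingers measure 114 mm over their backs; the gripper's body (76 mm by 85 mm) begins 54 mm behind the grasp point. The pads swing forward as they close: fully open they stand 13 mm farther back than shut.
Start: joints at [1.168, 0.053, 1.613, -0, 1.476, -0.119], TCP at [0.175, 0.6, 0.231] pointing down, gripper open.
Joint ranges: [-3.01, 3.01], [-1.01, 2.22], [0.06, 2.58], [-1.02, 4.17], [0.09, 2.62], [-3.14, 3.14]. Speed limits (rad/s): [2.57, 2.57, 3.14, 3.14, 3.14, 3.14].

## Interface

Orientations are given as a rotation vector (axis times angle).
In Python, from station import ctrl, get_image, calibration, finish_job, search_frame, cut_out, mark_of gives the robot as it stands. The module is installed in compiled form; this text tells all that it offers.
- The arm moves only by the tool arm_command, never from a script. Its argument "plan" is a list that holds one entry, the list of rows, each a list of 7 numbers: the shift along the tool's x, y, z in m, then the turn, a rotation vector about the tool's x, y, z in degrees, then the finger opening in m, from 0 to 0.0854. A call has 1 to 20 rows; each row shifts and turns the pose as measured when the row begins, along the tool's axes as they then stand; what a row does not reach is not made up. A row lasts 1/12 s, in which the tool goes at most 41.7 mm and 7.16 degrees, less where a joint would pass 70% of its speed; a pose out of reach is approached as far as the arm can. A call with a gripper value outside its range is refused whole. The fingers move at their own pace and stop on an object; "squeeze" is the grip in N (left out, the last holds). Time passes only in rows, so rows that do not move let the fingers close. It gives the time, the measured TCP pose, the force and the opening at its end, in the units of the state.
- ctrl.get_obs(): the state, without advancing time (a new reading comes with each control period).
- get_image(name): name is "scene" or "top" or "wrist"; returns the picture (420x560x3 uint8, red, green, blue); there is no depth.
- calibration(name): a dict with "fx", "fy", "cx", "cy" (pixels), "cam_to_world" (4x4, takes a point from camera to world coordinates); the wrist camera has in their place "hand_eye" (4x4, takes a point from camera to tool coordinates, whose origin is the TCP and whose axes are the tool frame's). Camera axes: x right, y down, z forward; pixel columns grow to the right and rows downward; lengths in m; the calibration is good to about 2 mm. The wrist camera is an equidistant fisheye: a pixel r from the principal point sees the ray r / f radians off the axis. A picture is of the moment at which its call begins: read the wrist's pose just before it. calibration takes no time and is no camera call.
- finish_job(): hands the job in, once; it reports no verdict.
Trained networks look in the newest picture that a camera, given by its name, has taken for a name from the list of things; names that differ only in an ending like _2 or _b are one class to them, and where a whole thing is asked for, a point or a joint stands for the part that bears it (a point fixed in the world has none). Each returns a list of dicts, best first, with "conf" (0 to 1); they miss things now and then, are a little off and sometimes report something else, mostly with a low value. They report only what shows in the picture. A call takes as long as a camera call.
- search_frame(camera, thing): "at" ([x, y, z] in m, in the coordinates of the camera as it stood for that picture, good to about 4 mm: the middle of the surface that is visible of it).
- cut_out(camera, thing): "mask" (420x560 bool, what is visible of it).
- mark_of(camera, thing): "at" ([x, y, z] in m, in the coordinates of the camera as it stood for that picture, good to about 4 mm: a listed point, or the origin of a listed thing).
The state is a dict: "t": time; "q": joint angles; "dq": joint speeds; "effort": joint torques, N m; "tool_pos": TCP position; "tool_rot": TCP orientation; "contact_force": force on the tool from outside, world axes, zero at the start; "wrist_torque": the same for the moment, N m; "opening": finger opening in m.
Only numpy, scipy, OpenCV 4.12 (cv2) and the standard library are available. Lean on these libraries where they do the work, as an engineer would, in place of code of your own. Each camera call takes 0.05 s, during which the arm holds its last target. There are 200 camera calls.

## Task

Get the trinocular microscope head ready for photography: take the dust cap off its photo port and leave it in the steel dish, then build the camera train upright on the port, first the photo tube, then the photo lens inside the tube, and last the camera with its sleeve slipped over the lens, each one fully home before the next. Lower the lens and the camera into place rather than letting them drop, and leave the spare eyepiece, the objective and the oil bottle where they stand.

Things in the scene. Friction and masses are not known exactly. Their poses are not given: they have to be found in the camera images.
- port (a point): Photo port of the white trinocular head (fixed, on a dark round stand): centre of its rim, 115 mm above the table; z up, x the way the eyepieces point. Upright aluminium collar, outside 50 mm, bore 42 mm, 24 mm deep, closed by the dust cap at the start. The eyepieces slope up along x to 180 mm from the port's axis and 20 mm above its rim; the rest is lower than the rim.
- dish_in (a point): Shallow stainless steel dish (fixed), round, 132 mm across the rim, flat floor 112 mm across, 18 mm high. The point is the centre of its inner floor, 4 mm above the table.
- cap_center (a point): Dust cap: ribbed black plastic, 32 mm high, 0.03 kg. Body 56 mm in diameter, 24 mm high, over a plug 36 mm in diameter, 8 mm long, which at the start sits loosely in the port, the body resting on the rim. The point is on the axis half-way up, 16 mm above the plug's end; z up.
- tube_center (a point): Photo tube: plain aluminium, upright, 74 mm high, 0.2 kg. From below: chamfered spigot 38 mm diameter, 16 long (goes into the port); body 58 mm diameter, 44 high (rests on the port's rim); neck 36 mm diameter, 14 high. Bore 29 mm, 30 deep from the neck's top. The point is on the axis half-way up (37 mm above the foot); seated, 21 mm above the port's rim. z up.
- lens_center (a point): Photo lens: bright steel, flat top with a glass, upright, 48 mm high, 0.09 kg. From below: chamfered spigot 25 mm diameter, 24 long (goes into the tube's bore); knurled ring 42 mm diameter, 24 high, to grip, its lower face rests on the tube's neck. The point is on the axis half-way up, level with the ring's lower face; seated, 58 mm above the port's rim. z up.
- camera_center (a point): Camera, upright, 88 mm high, 0.24 kg: dark finned housing 68 (x) by 52 (y) by 40 mm high, to grip, on a round sleeve 57 mm diameter, 48 high, open below (bore 47, 42 deep), which slips over lens and neck until its mouth rests on the tube's body. The point is on the axis half-way up (44 mm above the mouth, 4 below the housing); seated, 88 mm above the port's rim. z up.
- eyepiece_center (a point): Spare eyepiece, to be left alone: black, upright, 60 mm high, flared rubber cup 40 mm wide at the top, narrow barrel 23 mm below. The point is on its axis half-way up.
- objective_center (a point): Microscope objective, to be left alone: slim steel with a brass band, 25 mm in diameter, 46 mm high, standing nose up. The point is on its axis half-way up.
- oil_center (a point): Immersion oil bottle, to be left alone: amber glass with a black cap, 30 mm in diameter, 62 mm high. The point is on its axis half-way up.

How it is judged:
By the outcome, as a careful person would: the job done as asked, in the order asked, and still so for the second after the job is handed in, with the robot touching nothing.
It also fails if it takes over 112 s, if anything falls off the work surface, if the arm or the gripper's body presses on something with over 40 N, if the wrist force passes 120 N, or if a joint passes its speed limit or range.

## Working session

There is one attempt and no reset: what is moved stays moved. The work goes in short steps, Python scripts to look and compute and a tool call to move; the robot and the scene stay as the last step left them, time stands still between calls to the robot, and variables do not carry over. Pictures are saved under pics/ and viewed, about 12 in all and at most 16, crops included, and the job is handed in when it is done.

Besides the shell and the picture viewer there is one more tool, called as name([rows], argument=value, ...), one row to a line, values as JSON. arm_command: Moves the arm, as the interface text tells. Its arguments: {"type":"object","properties":{"plan":{"type":"array","items":{"type":"array","items":{"type":"array","items":{"type":"number"}}}},"squeeze":{"type":"number"}},"required":["plan"]}

```bash
mkdir -p pics; cat > h.py <<'E'
import numpy as np,cv2
from station import *
from scipy.spatial.transform import Rotation as R
T=["port","dish_in","cap_center","tube_center","lens_center","camera_center","eyepiece_center","objective_center","oil_center"]
def shot(c,fn=None):
    o=ctrl.get_obs(); im=get_image(c)
    if fn: cv2.imwrite('pics/'+fn,im[:,:,::-1])
    cal=calibration(c)
    if c=="wrist":
        M=np.eye(4);M[:3,:3]=R.from_rotvec(o["tool_rot"]).as_matrix();M[:3,3]=o["tool_pos"]
        W=M@np.array(cal["hand_eye"])
    else: W=np.array(cal["cam_to_world"])
    return im,W,cal,o
def w(W,p): return (W@np.append(p,1))[:3]
E
python3 - <<'E'
from h import *
np.set_printoptions(precision=4,suppress=True)
for c in("scene","top"):
    im,W,cal,o=shot(c,c+'0.png'); print(c,W[:3,3],cal['fx'])
    for t in T:
        print(t,[(np.round(w(W,d["at"]),3).tolist(),round(d["conf"],2)) for d in mark_of(c,t)[:2]])
print(o,calibration("wrist"))
E
```

```text
scene [ 1.0508 -0.5868  0.6512] 538.7857260076272
port [([0.615, 0.017, 0.117], 0.95)]
dish_in [([0.433, 0.088, 0.007], 0.55)]
cap_center [([0.62, 0.014, 0.123], 0.62)]
tube_center [([0.658, -0.258, 0.04], 0.61)]
lens_center [([0.668, 0.256, 0.023], 0.66)]
camera_center [([0.398, -0.267, 0.04], 0.73)]
eyepiece_center [([0.517, -0.284, 0.031], 0.83)]
objective_center [([0.533, 0.305, 0.024], 0.76)]
oil_center [([0.405, 0.249, 0.032], 0.68)]
top [0.4065 0.0151 1.0704] 433.5914950868219
port [([0.617, 0.008, 0.119], 0.59)]
dish_in [([0.43, 0.091, 0.0], 0.65)]
cap_center [([0.613, 0.013, 0.124], 0.58), ([0.409, 0.255, 0.037], 0.5)]
tube_center [([0.659, -0.253, 0.038], 0.71)]
lens_center [([0.669, 0.258, 0.026], 0.52)]
camera_center []
eyepiece_center [([0.517, -0.281, 0.034], 0.75)]
objective_center [([0.537, 0.309, 0.023], 0.69), ([0.41, 0.254, 0.035], 0.68)]
oil_center [([0.41, 0.256, 0.032], 0.57)]
{'t': 0.5, 'q': array([ 1.168 ,  0.0527,  1.6129,  0.    ,  1.476 , -0.119 ]), 'dq': array([-0.0012, -0.0004, -0.0022, -0.0007, -0.0015, -0.0015]), 'effort': array([ -0.0004, -39.3207, -37.003 ,  -0.0001,   0.0012,   0.    ]), 'tool_pos': array([0.175 , 0.6   , 0.2313]), 'tool_rot': array([ 0.2227,  1.5593, -0.2228]), 'contact_force': array([0.6013, 0.1404, 0.3768]), 'wrist_torque': array([-0.0217,  0.0064, -0.0326]), 'opening': 0.0853645014592874} {'fx': 325.19226210127806, 'fy': 325.19226210127806, 'cx': 279.0074465821067, 'cy': 212.3262833142948, 'hand_eye': array([[ 0.0004, -0.2772,  0.9608, -0.1425],
       [ 1.    ,  0.0001, -0.0004, -0.0005],
       [-0.    ,  0.9608,  0.2772, -0.07  ],
       [ 0.    ,  0.    ,  0.    ,  1.    ]])}
```

View pics/scene0.png

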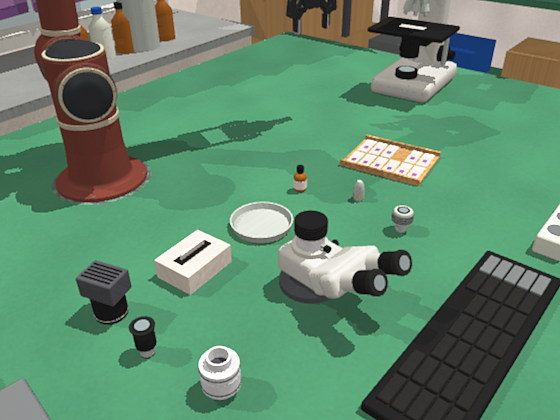

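View pics/top0.png

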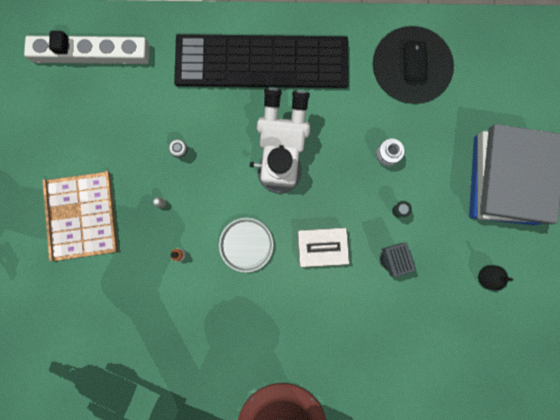

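The scene view shows the capped port near (311,225), the dish (262,222), the camera (105,290), tube (220,375), eyepiece (145,335), lens (402,215), objective (358,188) and oil (300,180). In the top view the eyepieces point along +x, and a low tissue box stands at (323,247).

```bash
cat >> h.py <<'E'
def go(x,y,z,yaw=0.,o=None):
    """shift along tool axes and turn about tool axes (deg) to TCP x,y,z pointing down, yaw deg about world z"""
    o=o or ctrl.get_obs(); A=R.from_rotvec(o["tool_rot"])
    B=R.from_euler('z',yaw,degrees=True)*R.from_euler('y',90,degrees=True)
    d=A.inv().apply(np.array([x,y,z])-o["tool_pos"]); t=(A.inv()*B).as_rotvec(degrees=True)
    print("shift mm",np.round(d*1e3,1),"turn",np.round(t,1),"| pos",np.round(o["tool_pos"],4),"t",round(o["t"],2),"F",np.round(o["contact_force"],1),"op",round(o["opening"],4))
E
python3 -c "
from h import *
go(.56,.014,.28)
print(R.from_rotvec(ctrl.get_obs()['tool_rot']).as_matrix().round(3))"
```

```text
shift mm [ -48.7 -454.7  533.7] turn [-16.3   0.    0. ] | pos [0.175  0.6    0.2313] t 1.0 F [ 0.2 -0.2 -0.6] op 0.0853
[[ 0.    0.28  0.96]
 [-0.    0.96 -0.28]
 [-1.   -0.    0.  ]]
```

arm_command([
  [[-0.02,0,0,-5.4,0,0,0.085],[-0.02,0,0,-5.4,0,0,0.085],[-0.01,0,0,-5.5,0,0,0.085],[0,-0.034,0.022,0,0,0,0.085],[0,-0.034,0.022,0,0,0,0.085],[0,-0.034,0.022,0,0,0,0.085],[0,-0.034,0.022,0,0,0,0.085],[0,-0.034,0.022,0,0,0,0.085],[0,-0.034,0.022,0,0,0,0.085],[0,-0.034,0.022,0,0,0,0.085],[0,-0.034,0.022,0,0,0,0.085],[0,-0.034,0.022,0,0,0,0.085],[0,-0.034,0.022,0,0,0,0.085],[0,-0.034,0.022,0,0,0,0.085],[0,-0.034,0.022,0,0,0,0.085],[0,-0.034,0.022,0,0,0,0.085],[0,-0.034,0.022,0,0,0,0.085],[0,-0.034,0.022,0,0,0,0.085],[0,-0.034,0.022,0,0,0,0.085],[0,-0.034,0.022,0,0,0,0.085]],
], squeeze=40)

```text
t: 2.67
tool_pos: [0.5673, 0.0161, 0.2864]
tool_rot: [-0.02, 1.56, 0.027]
contact_force: [0.4, 0.2, -0.1]
opening: 0.0849
```

```bash
python3 -c "
from h import *
go(.615,.014,.25)
im,W,cal,o=shot('wrist','w1.png')
for t in T[:3]: print(t,[(np.round(w(W,d['at']),4).tolist(),round(d['conf'],2)) for d in mark_of('wrist',t)[:2]])"
```

```text
shift mm [36.9 -3.7 47.2] turn [ 1.7  0.6 -0.2] | pos [0.5673 0.0161 0.2864] t 2.67 F [ 0.4  0.2 -0.1] op 0.0849
port [([0.4045, 0.2535, 0.0272], 0.72)]
dish_in [([0.426, 0.0901, 0.0097], 0.74)]
cap_center [([0.6178, 0.0094, 0.1217], 0.97), ([0.5168, -0.2835, 0.0353], 0.51)]
```

View pics/w1.png

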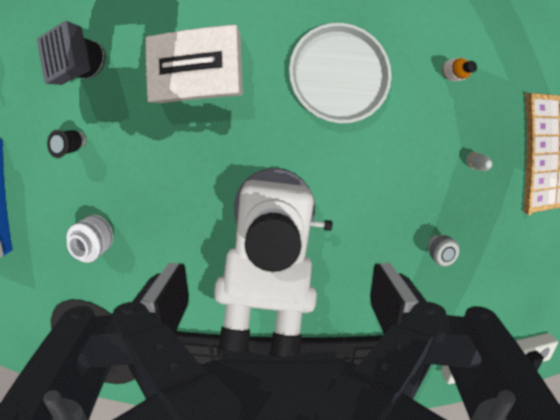

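The wrist view shows the cap top at (273,242), the dish at (340,73), and the fingers at (160,300) and (397,300). The head's knob at (328,225) is lower than the rim.

```bash
cat >> h.py <<'E'
def px(u,v,z,W,cal):
    r=np.array([u-cal["cx"],v-cal["cy"]]);n=np.hypot(*r);th=n/cal["fx"]
    d=np.r_[r/max(n,1e-9)*np.sin(th),np.cos(th)]; d=W[:3,:3]@d; s=(z-W[2,3])/d[2]
    return W[:3,3]+s*d
def proj(P,W,cal):
    p=(np.linalg.inv(W)@np.c_[P,np.ones(len(P))].T)[:3].T
    rr=np.hypot(p[:,0],p[:,1]);th=np.arctan2(rr,p[:,2]); return np.c_[cal["cx"]+cal["fx"]*th*p[:,0]/rr,cal["cy"]+cal["fx"]*th*p[:,1]/rr]
E
python3 -c "
from h import *
im,W,cal,o=shot('wrist')
print(px(273,242,.139,W,cal),px(340,73,.018,W,cal))
m=cut_out('wrist','cap_center')[0]['mask']; v,u=np.where(m);print(u.min(),u.max(),v.min(),v.max(),u.mean(),v.mean())
go(.616,.010,.16)"
```

```text
[0.61091432 0.01267727 0.139     ] [0.43376539 0.09001918 0.018     ]
243 300 213 272 271.51746150957564 242.93503567405182
shift mm [126.5 -10.9  48.4] turn [ 1.8  0.5 -0.2] | pos [0.5661 0.0188 0.2861] t 2.97 F [-1.  1. -0.] op 0.0847
```

arm_command([
  [[0.01,-0.004,0.023,1.8,0.5,-0.2,0.085],[0.01,-0.004,0.023,0,0,0,0.085],[0.035,0,0,0,0,0,0.085],[0.035,0,0,0,0,0,0.085],[0.03,0,0,0,0,0,0.085],[0.01,0,0,0,0,0,0.085],[0,0,0,0,0,0,0.085]],
])

```text
t: 3.55
tool_pos: [0.6141, 0.0227, 0.1594]
tool_rot: [-0.011, 1.557, 0.012]
contact_force: [0.8, 0.4, -0.0]
opening: 0.0851
```

```bash
python3 -c "
from h import *
go(.614,.012,.113)
im,W,cal,o=shot('wrist','w2.png')
m=cut_out('wrist','cap_center')[0]['mask']; v,u=np.where(m);print(u.min(),u.max(),v.min(),v.max(),u.mean(),v.mean()); print(px((u.min()+u.max())/2,u.mean(),.139,W,cal))
print(w(W,mark_of('wrist','cap_center')[0]['at']))"
```

```text
shift mm [ 46.3 -10.7  -0.9] turn [ 0.8  0.8 -0. ] | pos [0.6141 0.0227 0.1594] t 3.55 F [ 0.8  0.4 -0. ] op 0.0851
209 309 197 300 259.8116400827956 248.9358334347985
[0.61849953 0.01113822 0.139     ]
[0.61589254 0.00958571 0.12330303]
```

View pics/w2.png

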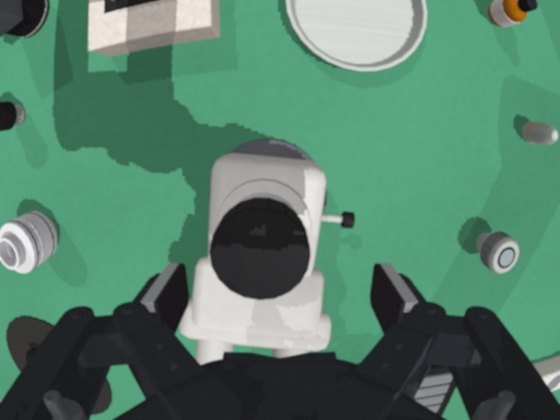

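The cap's top is centred at (260,248), slightly left of the mid-line between the fingers at about (280,300). I'll shift y by −11 mm and go down.

arm_command([
  [[0,-0.006,-0.001,0.8,0.8,0,0.085],[0.002,-0.005,0,0,0,0,0.085],[0.015,0,0,0,0,0,0.085],[0.015,0,0,0,0,0,0.085],[0.01,0,0,0,0,0,0.085],[0.004,0,0,0,0,0,0.085],[0,0,0,0,0,0,0.05],[0,0,0,0,0,0,0.05],[0,0,0,0,0,0,0.05],[0,0,0,0,0,0,0.05],[0,0,0,0,0,0,0.05],[0,0,0,0,0,0,0.05]],
], squeeze=25)

```text
t: 4.7
tool_pos: [0.6232, 0.0094, 0.127]
tool_rot: [0.003, 1.545, -0.002]
contact_force: [0.7, -0.2, 0.2]
opening: 0.0544
```

```bash
python3 -c "
from h import *
go(.434,.090,.2)"
```

```text
shift mm [ -77.8   80.1 -187.5] turn [-0.2  1.5 -0. ] | pos [0.6232 0.0094 0.127 ] t 4.7 F [ 0.7 -0.2  0.2] op 0.0544
```

arm_command([
  [[0,0,0,0,0,0,0.085],[0,0,0,0,0,0,0.085],[0,0,0,0,0,0,0.085],[0,0,0,0,0,0,0.085]],
])

```text
t: 5.03
tool_pos: [0.6237, 0.0088, 0.1279]
tool_rot: [0.002, 1.544, -0.003]
contact_force: [0.7, -0.3, 0.4]
opening: 0.0852
```

```bash
python3 -c "
from h import *
go(.614,.011,.112)"
```

```text
shift mm [ 15.7   2.2 -10.2] turn [-0.2  1.6  0. ] | pos [0.6237 0.0088 0.1279] t 5.03 F [ 0.7 -0.3  0.4] op 0.0852
```

arm_command([
  [[0,0.002,-0.01,0,1.6,0,0.085],[0,0,0,0,0,0,0.085],[0,0,0,0,0,0,0.085]],
])

```text
t: 5.28
tool_pos: [0.6139, 0.0105, 0.128]
tool_rot: [0.002, 1.571, -0.004]
contact_force: [-0.9, -0.7, 0.5]
opening: 0.0848
```

```bash
python3 -c "
from h import *
go(.614,.011,.112)"
```

```text
shift mm [16.   0.5  0.1] turn [-0.2 -0.   0.1] | pos [0.6139 0.0105 0.128 ] t 5.28 F [-0.9 -0.7  0.5] op 0.0848
```

arm_command([
  [[0.016,0,0,0,0,0,0.085],[0,0,0,0,0,0,0.05],[0,0,0,0,0,0,0.05],[0,0,0,0,0,0,0.05],[0,0,0,0,0,0,0.05],[0,0,0,0,0,0,0.05]],
], squeeze=25)

```text
t: 5.78
tool_pos: [0.616, 0.01, 0.1142]
tool_rot: [0.002, 1.566, -0.004]
contact_force: [-0.6, 0.9, -1.3]
opening: 0.0553
```

```bash
python3 -c "
from h import *
go(.434,.090,.2)"
```

```text
shift mm [ -86.8   79.2 -181.9] turn [-0.2  0.3  0.1] | pos [0.616  0.01   0.1142] t 5.78 F [-0.6  0.9 -1.3] op 0.0553
```

arm_command([
  [[-0.03,0,0,0,0,0,0.05],[-0.03,0,0,0,0.3,0,0.05],[-0.03,0,0,0,0,0,0.05],[0,0.0132,-0.0303,0,0,0,0.05],[0,0.0132,-0.0303,0,0,0,0.05],[0,0.0132,-0.0303,0,0,0,0.05],[0,0.0132,-0.0303,0,0,0,0.05],[0,0.0132,-0.0303,0,0,0,0.05],[0,0.0132,-0.0303,0,0,0,0.05],[0,0,0,0,0,0,0.05]],
])

```text
t: 6.62
tool_pos: [0.4295, 0.0918, 0.2116]
tool_rot: [0.005, 1.565, -0.006]
contact_force: [1.2, -0.7, -0.7]
opening: 0.0553
```

```bash
python3 -c "
from h import *
go(.434,.090,.013)
im,W,cal,o=shot('wrist','w3.png')
for t in ('dish_in','port'): print([(np.round(w(W,d['at']),4),d['conf']) for d in mark_of('wrist',t)])"
```

```text
shift mm [198.6  -1.6   3.3] turn [-0.4  0.4  0. ] | pos [0.4295 0.0918 0.2116] t 6.62 F [ 1.2 -0.7 -0.7] op 0.0553
[(array([0.4287, 0.0907, 0.0081]), 0.75)]
[]
```

View pics/w3.png

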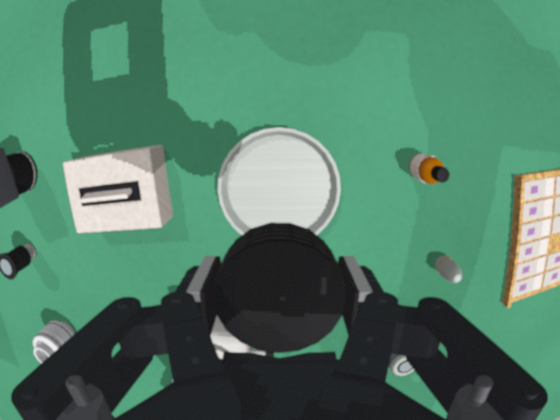

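The cap is held and centred at (281,288), with the dish straight below at (279,187). I'll lower it.

arm_command([
  [[0.035,0,0.001,0,0.3,0,0.05],[0.035,0,0.001,0,0,0,0.05],[0.035,0,0,0,0,0,0.05],[0.035,0,0,0,0,0,0.05],[0.03,0,0,0,0,0,0.05],[0.01,0,0,0,0,0,0.05],[0.0,0,0,0,0,0,0.05]],
])

```text
t: 7.35
tool_pos: [0.4505, 0.0861, 0.0323]
tool_rot: [0.01, 1.551, -0.014]
contact_force: [-0.4, -0.4, 0.3]
opening: 0.0553
```

```bash
python3 -c "
from h import *
go(.432,.090,.012)"
```

```text
shift mm [ 19.9   3.7 -19. ] turn [-0.9  1.1  0.2] | pos [0.4505 0.0861 0.0323] t 7.35 F [-0.4 -0.4  0.3] op 0.0553
```

arm_command([
  [[0,0.0037,-0.019,-0.9,1.1,0.2,0.05],[0.01,0,0,0,0,0,0.05],[0.008,0,-0.001,0,0,0,0.05],[0,0,0,0,0,0,0.05]],
])

```text
t: 7.68
tool_pos: [0.435, 0.0884, 0.0139]
tool_rot: [0.003, 1.569, -0.002]
contact_force: [0.8, -0.4, -0.1]
opening: 0.0552
```

```bash
python3 -c "
from h import *
go(.432,.090,.012)"
```

```text
shift mm [ 1.9  1.6 -3. ] turn [-0.2  0.1 -0. ] | pos [0.435  0.0884 0.0139] t 7.68 F [ 0.8 -0.4 -0.1] op 0.0552
```

arm_command([
  [[0.003,0,-0.001,0,0,0,0.05],[0,0,0,0,0,0,0.064],[0,0,0,0,0,0,0.068],[-0.015,0,0,0,0,0,0.07],[-0.03,0,0,0,0,0,0.085],[-0.035,0,0,0,0,0,0.085],[-0.035,0,0,0,0,0,0.085],[-0.035,0,0,0,0,0,0.085],[-0.035,0,0,0,0,0,0.085],[-0.035,0,0,0,0,0,0.085],[0,0,0,0,0,0,0.085]],
])

```text
t: 8.6
tool_pos: [0.4355, 0.0876, 0.2443]
tool_rot: [0.004, 1.562, -0.004]
contact_force: [0.5, -0.3, 0.8]
opening: 0.0851
```

```bash
python3 -c "
from h import *
go(.55,-.02,.25)
im,W,cal,o=shot('wrist','w4.png')
for t in T[:4]: print(t,[(np.round(w(W,d['at']),4),d['conf']) for d in mark_of('wrist',t)])"
```

```text
shift mm [  -4.7 -107.1  115.1] turn [-0.3  0.5  0. ] | pos [0.4355 0.0876 0.2443] t 8.6 F [ 0.5 -0.3  0.8] op 0.0851
port [(array([0.6191, 0.0124, 0.1167]), 0.66)]
dish_in [(array([ 0.6593, -0.254 ,  0.0372]), 0.62)]
cap_center [(array([0.4384, 0.0863, 0.0219]), 0.95), (array([0.6191, 0.013 , 0.1192]), 0.54)]
tube_center [(array([ 0.6613, -0.254 ,  0.0382]), 0.73)]
```

View pics/w4.png

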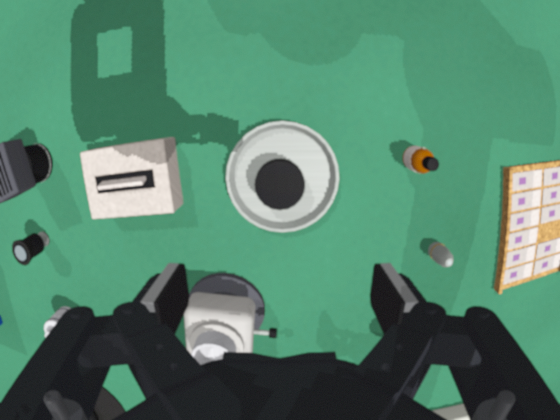

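The cap stands in the dish at (280,183) and the port at (217,345) is open. Next I'll measure the port from a better viewpoint.

arm_command([
  [[0,-0.019,0.031,0,0.5,0,0.085],[0,-0.019,0.031,0,0,0,0.085],[0,-0.019,0.031,0,0,0,0.085],[0,-0.019,0.031,0,0,0,0.085],[0,0,0,0,0,0,0.085],[0,0,0,0,0,0,0.085]],
])

```text
t: 9.35
tool_pos: [0.5522, 0.0089, 0.214]
tool_rot: [0.003, 1.613, 0.0]
contact_force: [1.0, 0.3, 0.1]
opening: 0.0848
```

```bash
python3 -c "
from h import *
go(.614,-.254,.2)
im,W,cal,o=shot('wrist')
u,v=proj(np.array([[.614,.012,.115]]),W,cal)[0]; print(u,v)
for t in ('port',): print(t,[(np.round(w(W,d['at']),4),d['conf']) for d in mark_of('wrist',t)])
u,v=int(u),int(v); c=im[v-50:v+50,u-65:u+65,::-1]; cv2.imwrite('pics/p5.png',cv2.resize(c,None,fx=6,fy=6,interpolation=cv2.INTER_CUBIC)); np.savez('p5.npz',W=W,u=u,v=v,im=im)
"
```

```text
shift mm [  10.7 -262.8   62.8] turn [-0.1 -2.4 -0.1] | pos [0.5522 0.0089 0.214 ] t 9.35 F [1.  0.3 0.1] op 0.0848
283.4502266134132 289.4805864474866
port [(array([0.6215, 0.0108, 0.1145]), 0.89)]
```

View pics/p5.png

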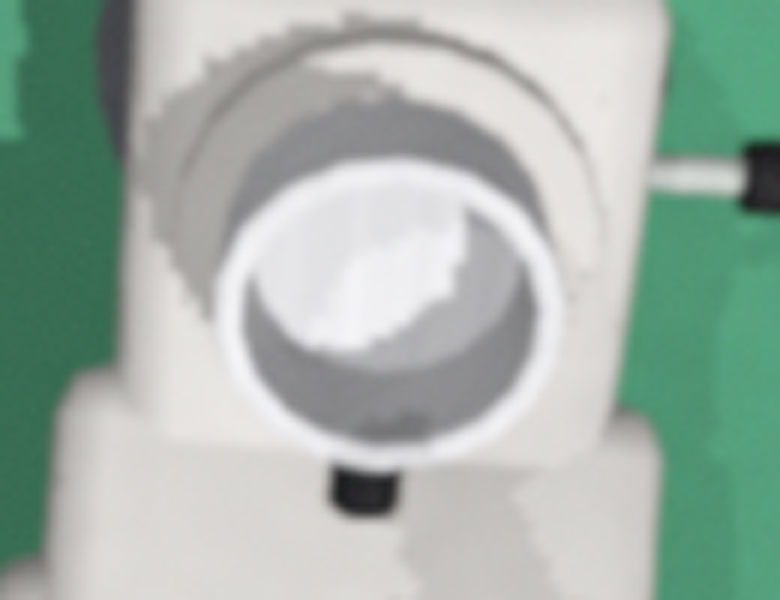

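The rim's outer edge runs from 215 to 562 and 158 to 470 in the 6x crop, and the bore is open. I'll fit the known circle to it.

```bash
cat >> h.py <<'E'
from scipy.optimize import least_squares
def circ(ext,r,z,W,cal,g):
    """world centre of a horizontal circle from image extents l,r,t,b (nan where unseen)"""
    a=np.linspace(0,2*np.pi,361)
    def f(c):
        q=proj(np.c_[c[0]+r*np.cos(a),c[1]+r*np.sin(a),0*a+z],W,cal)
        e=np.array([q[:,0].min(),q[:,0].max(),q[:,1].min(),q[:,1].max()])-ext
        return e[~np.isnan(e)]
    s=least_squares(f,g); return s.x,s.fun
E
python3 -c "
from h import *
d=np.load('p5.npz');cal=calibration('wrist');W=d['W'];u,v=d['u'],d['v']
for e,r in (((215,562,158,470),.025),((243,535,182,444),.021)):
    e=np.array(e)/6+np.array([u-65,u-65,v-50,v-50]); print(e,circ(e,r,.115,W,cal,[.614,.012]))
go(.614,-.254,.21)
"
```

```text
[253.83333333 311.66666667 265.33333333 317.33333333] (array([0.61684317, 0.01144856]), array([-0.75408777,  0.75783297, -0.00742033,  0.07506147]))
[258.5        307.16666667 269.33333333 313.        ] (array([0.6163687, 0.0115093]), array([-0.62208044,  0.62478895, -0.05195926,  0.10507298]))
shift mm [   1.2 -263.5   63. ] turn [-0.  -2.4 -0.1] | pos [0.5513 0.0095 0.2144] t 9.45 F [-0.3 -0.5  0.6] op 0.0849
```

arm_command([
  [[0,-0.038,0.007,0,-2.4,0,0.085],[0,-0.038,0.007,0,0,0,0.085],[0,-0.038,0.007,0,0,0,0.085],[0,-0.038,0.007,0,0,0,0.085],[0,-0.038,0.007,0,0,0,0.085],[0,-0.038,0.007,0,0,0,0.085],[0,-0.034,0.007,0,0,0,0.085],[0,0,0,0,0,0,0.085],[0,0,0,0,0,0,0.085]],
])

```text
t: 10.2
tool_pos: [0.5961, -0.2509, 0.2119]
tool_rot: [-0.008, 1.571, 0.016]
contact_force: [-0.3, -0.1, -0.2]
opening: 0.085
```

```bash
cat >> h.py <<'E'
def ext(thing,cam='wrist'):
    m=cut_out(cam,thing)
    if not m: print('no mask'); return
    v,u=np.where(m[0]['mask']); return np.array([u.min(),u.max()+1,v.min(),v.max()+1]),m[0]['conf']
E
python3 -c "
from h import *
go(.660,-.254,.1)
im,W,cal,o=shot('wrist','w6.png'); np.savez('w6.npz',W=W)
print(ext('tube_center'))
for t in ('tube_center',): print(t,[(np.round(w(W,d['at']),4),d['conf']) for d in mark_of('wrist',t)])
"
```

```text
shift mm [111.8  -4.7  63.8] turn [ 0.9  0.  -0.3] | pos [ 0.5961 -0.2509  0.2119] t 10.2 F [-0.3 -0.1 -0.2] op 0.085
(array([244, 301, 219, 286]), 0.61)
tube_center [(array([ 0.6596, -0.2552,  0.0334]), 0.72)]
```

View pics/w6.png

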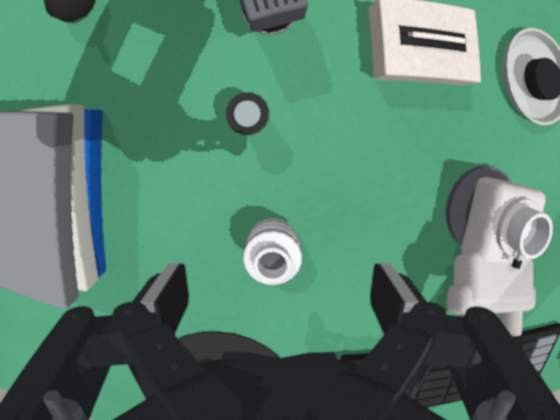

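The tube is at (272,252), with its shoulder spanning columns 244 to 301 and its lower edge at row 286.

```bash
python3 -c "
from h import *
W=np.load('w6.npz')['W'];cal=calibration('wrist')
c,f=circ(np.array([244,301,np.nan,286]),.029,.060,W,cal,[.66,-.254]);print(c,f)
go(c[0],c[1],.1)
"
```

```text
[ 0.66073053 -0.25634143] [-0.6751573   0.67159583  0.05293975]
shift mm [112.   -8.7  64.2] turn [ 1.   0.  -0.3] | pos [ 0.5964 -0.2493  0.212 ] t 10.35 F [0.1 1.3 0.3] op 0.0852
```

arm_command([
  [[0,-0.004,0.03,1.0,0,-0.3,0.085],[0.01,-0.003,0.03,0,0,0,0.085],[0.035,0,-0.002,0,0,0,0.085],[0.035,0,-0.003,0,0,0,0.085],[0.02,0,-0.002,0,0,0,0.085],[0,0,0,0,0,0,0.085]],
])

```text
t: 10.85
tool_pos: [0.6525, -0.2445, 0.1126]
tool_rot: [-0.01, 1.565, 0.007]
contact_force: [-0.3, 0.6, -0.8]
opening: 0.0854
```

```bash
python3 -c "
from h import *
go(.6607,-.2563,.1)
"
```

```text
shift mm [ 12.7 -11.9   8. ] turn [0.6 0.3 0.1] | pos [ 0.6525 -0.2445  0.1126] t 10.85 F [-0.3  0.6 -0.8] op 0.0854
```

arm_command([
  [[0.012,-0.012,0.008,0.6,0.3,0.1,0.085],[0,0,0,0,0,0,0.085],[0.025,0,-0.002,0,0,0,0.085],[0.025,0,-0.002,0,0,0,0.085],[0,0,0,0,0,0,0.085]],
])

```text
t: 11.27
tool_pos: [0.6596, -0.2501, 0.057]
tool_rot: [-0.008, 1.564, 0.006]
contact_force: [-0.4, 0.6, -1.6]
opening: 0.0849
```

```bash
python3 -c "
from h import *
go(.6607,-.2563,.023)
"
```

```text
shift mm [34.  -6.2  0.8] turn [0.5 0.4 0.1] | pos [ 0.6596 -0.2501  0.057 ] t 11.27 F [-0.4  0.6 -1.6] op 0.0849
```

arm_command([
  [[0,-0.006,0.001,0.5,0.4,0.1,0.085],[0.02,-0.001,-0.001,0,0,0,0.085],[0.014,-0.001,-0.001,0,0,0,0.085],[0,0,0,0,0,0,0.085],[0,0,0,0,0,0,0.085]],
])

```text
t: 11.68
tool_pos: [0.6644, -0.259, 0.0347]
tool_rot: [-0.006, 1.559, -0.003]
contact_force: [0.1, -0.0, 1.2]
opening: 0.0852
```

```bash
python3 -c "
from h import *
go(.6607,-.2563,.022)
"
```

```text
shift mm [12.6  2.8 -3.9] turn [0.1 0.6 0.3] | pos [ 0.6644 -0.259   0.0347] t 11.68 F [ 0.1 -0.   1.2] op 0.0852
```

arm_command([
  [[0.012,0.002,-0.004,0.1,0.6,0.3,0.085],[0,0,0,0,0,0,0.085],[0,0,0,0,0,0,0.085]],
])

```text
t: 11.93
tool_pos: [0.6624, -0.258, 0.026]
tool_rot: [-0.002, 1.566, -0.002]
contact_force: [-0.4, 0.1, -0.6]
opening: 0.0848
```

```bash
python3 -c "
from h import *
go(.6607,-.2563,.022)
"
```

```text
shift mm [ 4.   1.7 -1.8] turn [-0.   0.3  0.1] | pos [ 0.6624 -0.258   0.026 ] t 11.93 F [-0.4  0.1 -0.6] op 0.0848
```

arm_command([
  [[0.004,0.0015,-0.002,0,0.3,0.1,0.085],[0,0,0,0,0,0,0.05],[0,0,0,0,0,0,0.05],[0,0,0,0,0,0,0.05],[0,0,0,0,0,0,0.05],[0,0,0,0,0,0,0.05],[0,0,0,0,0,0,0.05]],
], squeeze=60)

```text
t: 12.52
tool_pos: [0.6608, -0.2563, 0.0229]
tool_rot: [-0.001, 1.571, -0.001]
contact_force: [1.5, 0.4, -0.2]
opening: 0.0572
```

```bash
python3 -c "
from h import *
go(.6607,-.2563,.19)
"
```

```text
shift mm [-1.671e+02 -1.000e-01 -1.000e-01] turn [-0.   0.   0.1] | pos [ 0.6608 -0.2563  0.0229] t 12.52 F [ 1.5  0.4 -0.2] op 0.0572
```

arm_command([
  [[-0.035,0,0,0,0,0,0.05],[-0.035,0,0,0,0,0,0.05],[-0.035,0,0,0,0,0,0.05],[-0.035,0,0,0,0,0,0.05],[-0.03,0,0,0,0,0,0.05],[0,0.038,-0.0063,0,0,0,0.05],[0,0.038,-0.0063,0,0,0,0.05],[0,0.038,-0.0063,0,0,0,0.05],[0,0.038,-0.0063,0,0,0,0.05],[0,0.038,-0.0063,0,0,0,0.05],[0,0.038,-0.0063,0,0,0,0.05],[0,0.038,-0.0063,0,0,0,0.05],[0,0,0,0,0,0,0.05],[0,0,0,0,0,0,0.05]],
])

```text
t: 13.68
tool_pos: [0.6107, 0.0202, 0.1941]
tool_rot: [0.008, 1.581, -0.001]
contact_force: [0.3, -0.7, -1.5]
opening: 0.0571
```

```bash
python3 -c "
from h import *
go(.6166,.0115,.165)
im,W,cal,o=shot('wrist','w7.png'); np.savez('w7.npz',W=W)
"
```

```text
shift mm [29.  -8.8  6.2] turn [-0.3 -0.6 -0.3] | pos [0.6107 0.0202 0.1941] t 13.68 F [ 0.3 -0.7 -1.5] op 0.0571
```

View pics/w7.png

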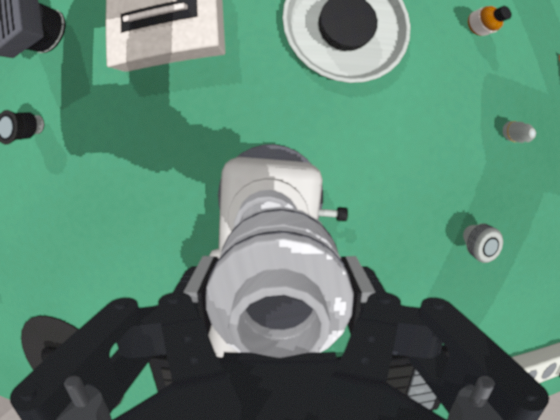

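The tube is held upright, its shoulder spanning columns 207 to 354 and the neck's top edge near row 279. I'll compare that with where a centred tube would appear.

```bash
python3 -c "
from h import *
cal=calibration('wrist');H=np.array(cal['hand_eye'])
a=np.linspace(0,2*np.pi,361)
im=cv2.imread('pics/w7.png')
for r,h in((.029,.0371),(.018,.0511),(.0145,.0511),(.029,-.0069)):
    q=proj(np.c_[0*a-h,r*np.cos(a),r*np.sin(a)],H,cal); print(r,h,q.min(0),q.max(0))
    cv2.polylines(im,[np.round(q*16).astype(int).reshape(-1,1,2)],True,(0,0,255),1,cv2.LINE_AA,4)
cv2.imwrite('pics/w7b.png',cv2.resize(im[190:370,180:380],None,fx=3.3,fy=3.3,interpolation=cv2.INTER_CUBIC))
"
```

```text
0.029 0.0371 [205.79157604 242.10054319] [355.3449554  366.53919011]
0.018 0.0511 [229.00332478 289.67715151] [332.49511993 370.59021575]
0.0145 0.0511 [239.00069952 298.91752541] [322.51901906 364.01345833]
0.029 -0.0069 [223.33361016 208.45293021] [337.17312799 311.59332526]
```

View pics/w7b.png

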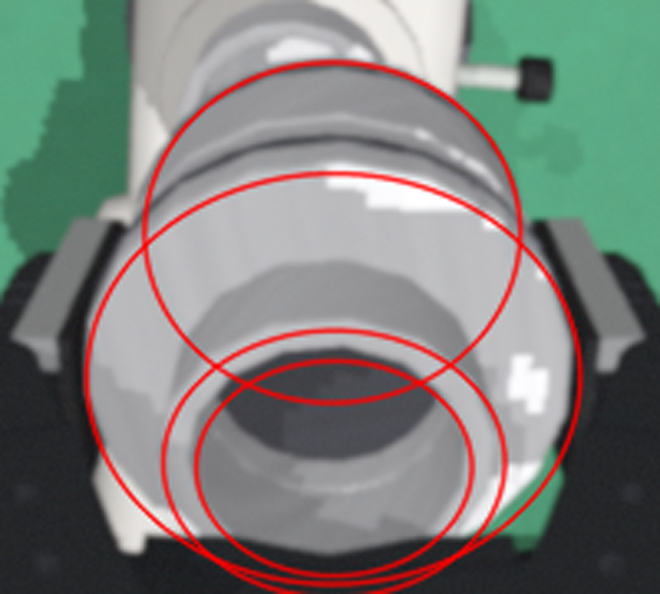

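The overlay fits within about 1.5 mm: the tube sits about 1 mm toward −x of the TCP. I'll aim for TCP (0.6176, 0.0118).

arm_command([
  [[0.02,-0.0085,0.007,-0.3,-0.6,-0.3,0.05],[0.015,-0.001,0,0,0,0,0.05],[0.012,0,-0.001,0,0,0,0.05],[0,0,0,0,0,0,0.05],[0,0,0,0,0,0,0.05]],
])

```text
t: 14.15
tool_pos: [0.6176, 0.0063, 0.1452]
tool_rot: [0.003, 1.57, -0.004]
contact_force: [0.6, 1.0, -1.8]
opening: 0.0571
```

```bash
python3 -c "
from h import *
go(.6176,.0118,.143)
"
```

```text
shift mm [ 2.2  5.5 -0. ] turn [-0.3  0.   0. ] | pos [0.6176 0.0063 0.1452] t 14.15 F [ 0.6  1.  -1.8] op 0.0571
```

arm_command([
  [[0,0.0055,0,-0.3,0,0,0.05],[0,0,0,0,0,0,0.05]],
])

```text
t: 14.32
tool_pos: [0.6177, 0.0109, 0.1454]
tool_rot: [0.001, 1.57, -0.002]
contact_force: [-0.6, 0.4, -2.2]
opening: 0.0567
```

```bash
python3 -c "
from h import *
go(.6176,.0118,.132)
"
```

```text
shift mm [13.4  0.9 -0.1] turn [-0.1  0.   0. ] | pos [0.6177 0.0109 0.1454] t 14.32 F [-0.6  0.4 -2.2] op 0.0567
```

arm_command([
  [[0.006,0.001,0,0,0,0,0.05],[0.005,0,0,0,0,0,0.05],[0,0,0,0,0,0,0.05]],
])

```text
t: 14.57
tool_pos: [0.6192, 0.012, 0.1361]
tool_rot: [0.0, 1.566, -0.002]
contact_force: [-0.5, 0.6, -2.5]
opening: 0.057
```

```bash
python3 -c "
from h import *
go(.6176,.0118,.122)
"
```

```text
shift mm [14.1 -0.2 -1.7] turn [-0.1  0.3  0.1] | pos [0.6192 0.012  0.1361] t 14.57 F [-0.5  0.6 -2.5] op 0.057
```

arm_command([
  [[0.004,0,-0.002,0,0.3,0,0.05],[0.004,0,-0.0005,0,0,0,0.05],[0.003,0,-0.0005,0,0,0,0.05],[0,0,0,0,0,0,0.05]],
])

```text
t: 14.9
tool_pos: [0.6167, 0.0122, 0.1247]
tool_rot: [-0.0, 1.57, -0.001]
contact_force: [-0.1, 0.3, -2.0]
opening: 0.057
```

```bash
python3 -c "
from h import *
go(.6176,.0118,.122)
"
```

```text
shift mm [ 2.7 -0.4  0.9] turn [-0.   0.1  0.1] | pos [0.6167 0.0122 0.1247] t 14.9 F [-0.1  0.3 -2. ] op 0.057
```

arm_command([
  [[0.003,0,0.0005,0,0,0,0.05],[0.002,0,0,0,0,0,0.05],[0.001,0,0,0,0,0,0.05]],
])

```text
t: 15.15
tool_pos: [0.618, 0.0122, 0.1219]
tool_rot: [-0.001, 1.569, -0.002]
contact_force: [-1.8, 0.5, 0.5]
opening: 0.0571
```

```bash
python3 -c "
from h import *
go(.6176,.0118,.122)
"
```

```text
shift mm [-0.1 -0.4 -0.4] turn [-0.   0.1  0.1] | pos [0.618  0.0122 0.1219] t 15.15 F [-1.8  0.5  0.5] op 0.0571
```

arm_command([
  [[0,0,0,0,0,0,0.085],[0,0,0,0,0,0,0.085],[0,0,0,0,0,0,0.085],[-0.03,0,0,0,0,0,0.085],[-0.035,0,0,0,0,0,0.085],[-0.035,0,0,0,0,0,0.085],[0,0.038,-0.001,0,0,0,0.085],[0,0.038,-0.001,0,0,0,0.085],[0,0.038,-0.001,0,0,0,0.085],[0,0.038,-0.001,0,0,0,0.085],[0,0.038,-0.001,0,0,0,0.085],[0,0.038,-0.001,0,0,0,0.085],[0,0,0,0,0,0,0.085],[0,0,0,0,0,0,0.085]],
])

```text
t: 16.32
tool_pos: [0.6144, 0.2486, 0.2274]
tool_rot: [0.006, 1.562, -0.005]
contact_force: [0.5, 0.3, -0.1]
opening: 0.0851
```

```bash
python3 -c "
from h import *
go(.669,.257,.1)
im,W,cal,o=shot('wrist','w8.png'); np.savez('w8.npz',W=W)
print(ext('lens_center'))
for t in ('lens_center','tube_center'): print(t,[(np.round(w(W,d['at']),4),d['conf']) for d in mark_of('wrist',t)])
"
```

```text
shift mm [127.9   8.6  53.5] turn [-0.4  0.5 -0.1] | pos [0.6144 0.2486 0.2274] t 16.32 F [ 0.5  0.3 -0.1] op 0.0851
(array([270, 309, 212, 253]), 0.82)
lens_center [(array([0.6623, 0.2565, 0.024 ]), 0.92)]
tube_center [(array([0.6175, 0.0139, 0.1353]), 0.91)]
```

View pics/w8.png

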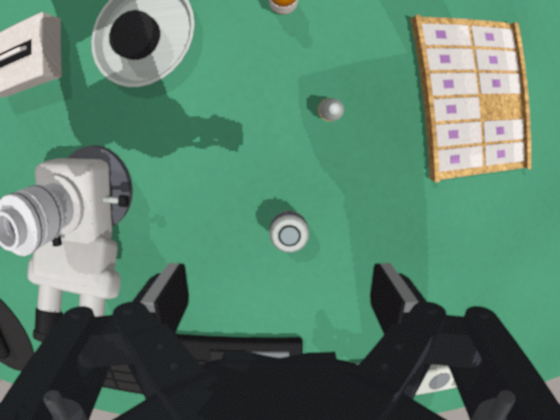

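The lens is at (290,233), and the tube stands upright on the port at the left, around (45,215).

```bash
python3 -c "
from h import *
W=np.load('w8.npz')['W'];cal=calibration('wrist')
c,f=circ(np.array([270,309,np.nan,253]),.021,.048,W,cal,[.66,.254]);print(c,f)
go(c[0],c[1],.1)
"
```

```text
[0.66342065 0.25883935] [-0.3765186   0.37948692  0.01692943]
shift mm [127.9  13.3  47.5] turn [-0.6  0.5 -0.1] | pos [0.6148 0.2459 0.2274] t 16.52 F [-0.8 -0.5 -0.3] op 0.0848
```

arm_command([
  [[0.02,0.008,0.025,-0.6,0.5,0,0.085],[0.03,0.006,0.024,0,0,0,0.085],[0.035,0,-0.002,0,0,0,0.085],[0.035,0,-0.003,0,0,0,0.085],[0.015,0,-0.001,0,0,0,0.085],[0,0,0,0,0,0,0.085],[0,0,0,0,0,0,0.085]],
])

```text
t: 17.1
tool_pos: [0.6652, 0.2492, 0.0919]
tool_rot: [0.013, 1.564, -0.01]
contact_force: [0.7, 1.3, 0.3]
opening: 0.0846
```

```bash
python3 -c "
from h import *
go(.663,.2588,.05)
"
```

```text
shift mm [41.9  9.5 -2.7] turn [-0.8  0.4 -0.1] | pos [0.6652 0.2492 0.0919] t 17.1 F [0.7 1.3 0.3] op 0.0846
```

arm_command([
  [[0.01,0.0095,-0.003,-0.8,0.4,0,0.085],[0.02,0,-0.001,0,0,0,0.085],[0.02,0,-0.002,0,0,0,0.085],[0.013,0,-0.001,0,0,0,0.085],[0,0,0,0,0,0,0.085],[0,0,0,0,0,0,0.085]],
])

```text
t: 17.6
tool_pos: [0.6649, 0.2601, 0.0364]
tool_rot: [0.006, 1.556, 0.004]
contact_force: [0.2, -0.1, 0.2]
opening: 0.085
```

```bash
python3 -c "
from h import *
go(.663,.2588,.018)
"
```

```text
shift mm [18.4 -1.5 -2.2] turn [-0.1  0.8 -0.4] | pos [0.6649 0.2601 0.0364] t 17.6 F [ 0.2 -0.1  0.2] op 0.085
```

arm_command([
  [[0.016,-0.0015,-0.002,0,0.8,-0.4,0.085],[0.004,0,0,0,0,0,0.085],[0,0,0,0,0,0,0.085]],
])

```text
t: 17.85
tool_pos: [0.6656, 0.2597, 0.019]
tool_rot: [0.001, 1.565, -0.0]
contact_force: [-0.4, 0.3, -0.3]
opening: 0.085
```

```bash
python3 -c "
from h import *
go(.663,.2588,.018)
"
```

```text
shift mm [ 1.  -0.9 -2.6] turn [-0.1  0.3 -0. ] | pos [0.6656 0.2597 0.019 ] t 17.85 F [-0.4  0.3 -0.3] op 0.085
```

arm_command([
  [[0.001,-0.001,-0.0025,0,0.3,0,0.085],[0,0,0,0,0,0,0.036],[0,0,0,0,0,0,0.036],[0,0,0,0,0,0,0.036],[0,0,0,0,0,0,0.036],[0,0,0,0,0,0,0.036],[0,0,0,0,0,0,0.036],[0,0,0,0,0,0,0.036]],
], squeeze=40)

```text
t: 18.52
tool_pos: [0.6643, 0.2589, 0.0201]
tool_rot: [0.002, 1.568, 0.001]
contact_force: [-0.0, 0.6, -1.0]
opening: 0.0408
```

```bash
python3 -c "
from h import *
go(.663,.2588,.018)
"
```

```text
shift mm [ 2.1 -0.1 -1.3] turn [-0.1  0.1 -0.1] | pos [0.6643 0.2589 0.0201] t 18.52 F [-0.   0.6 -1. ] op 0.0408
```

arm_command([
  [[-0.035,0,0,0,0,0,0.036],[-0.038,0,0,0,0,0,0.036],[-0.038,0,0,0,0,0,0.036],[-0.038,0,0,0,0,0,0.036],[-0.038,0,0,0,0,0,0.036],[-0.038,0,0,0,0,0,0.036],[0,-0.036,-0.007,0,0,0,0.036],[0,-0.036,-0.007,0,0,0,0.036],[0,-0.036,-0.007,0,0,0,0.036],[0,-0.036,-0.007,0,0,0,0.036],[0,-0.036,-0.007,0,0,0,0.036],[0,-0.03,-0.007,0,0,0,0.036],[0,0,0,0,0,0,0.036],[0,0,0,0,0,0,0.036],[0,0,0,0,0,0,0.036]],
])

```text
t: 19.77
tool_pos: [0.6175, 0.0406, 0.253]
tool_rot: [-0.004, 1.573, 0.0]
contact_force: [-0.2, 0.6, -0.5]
opening: 0.0402
```

```bash
python3 -c "
from h import *
go(.6166,.0118,.205)
im,W,cal,o=shot('wrist','w9.png'); np.savez('w9.npz',W=W)
print(ext('tube_center'))
H=np.array(cal['hand_eye']);a=np.linspace(0,2*np.pi,361)
i=im[:,:,::-1].copy()
def dr(q,c): cv2.polylines(i,[np.round(q*16).astype(int).reshape(-1,1,2)],True,c,1,cv2.LINE_AA,4)
for r,h in((.021,.0279),(.021,.0039)): dr(proj(np.c_[0*a-h,r*np.cos(a),r*np.sin(a)],H,cal),(0,0,255))
for r,z in((.018,.173),(.0145,.173),(.029,.159)): dr(proj(np.c_[.6166+r*np.cos(a),.0115+r*np.sin(a),0*a+z],W,cal),(255,0,0))
cv2.imwrite('pics/w9b.png',cv2.resize(i[130:370,160:400],None,fx=2.5,fy=2.5,interpolation=cv2.INTER_CUBIC))
"
```

```text
shift mm [ 48.  -28.7  -0.9] turn [ 0.1 -0.1  0.1] | pos [0.6175 0.0406 0.253 ] t 19.77 F [-0.2  0.6 -0.5] op 0.0402
(array([207, 281, 168, 248]), 0.96)
```

View pics/w9b.png

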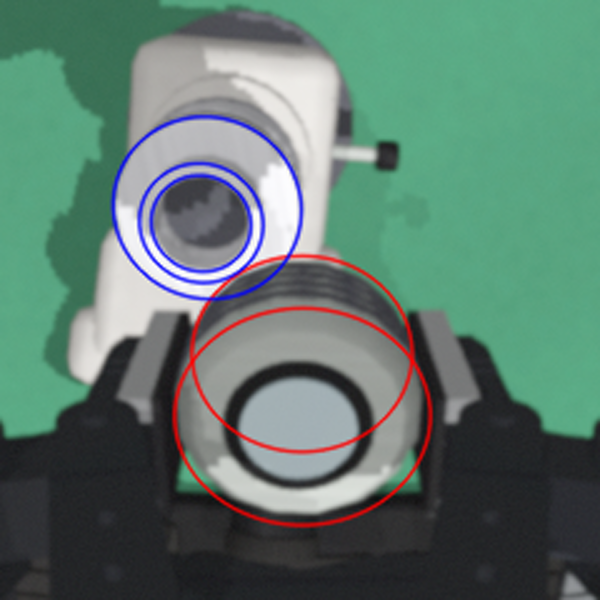

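The tube matches the predicted (0.6166, 0.0115) closely, and the lens sits within about 0.5 mm of the tool's centre line. I'll aim for TCP (0.6168, 0.0118).

arm_command([
  [[0.015,-0.014,0,0.1,-0.1,0.1,0.036],[0.015,-0.014,-0.001,0,0,0,0.036],[0.01,0,-0.001,0,0,0,0.036],[0,0,0,0,0,0,0.036],[0,0,0,0,0,0,0.036]],
])

```text
t: 20.28
tool_pos: [0.6173, 0.0197, 0.212]
tool_rot: [-0.007, 1.57, 0.01]
contact_force: [0.2, 0.5, -0.7]
opening: 0.0409
```

```bash
python3 -c "
from h import *
go(.6168,.0118,.2)
"
```

```text
shift mm [12.  -7.9 -0.6] turn [ 0.6  0.1 -0.1] | pos [0.6173 0.0197 0.212 ] t 20.28 F [ 0.2  0.5 -0.7] op 0.0409
```

arm_command([
  [[0.011,-0.008,-0.001,0.6,0.1,-0.1,0.036],[0,0,0,0,0,0,0.036],[0,0,0,0,0,0,0.036]],
])

```text
t: 20.53
tool_pos: [0.6171, 0.0137, 0.2011]
tool_rot: [-0.002, 1.57, 0.003]
contact_force: [0.5, 0.3, -0.6]
opening: 0.0407
```

```bash
python3 -c "
from h import *
go(.6168,.0118,.19)
"
```

```text
shift mm [11.1 -1.9 -0.3] turn [ 0.2  0.  -0. ] | pos [0.6171 0.0137 0.2011] t 20.53 F [ 0.5  0.3 -0.6] op 0.0407
```

arm_command([
  [[0.005,-0.002,-0.0005,0.2,0,0,0.036],[0.005,0,-0.0005,0,0,0,0.036],[0,0,0,0,0,0,0.036]],
])

```text
t: 20.78
tool_pos: [0.6166, 0.0119, 0.1913]
tool_rot: [0.001, 1.568, 0.0]
contact_force: [-0.9, 0.0, -0.4]
opening: 0.0405
```

```bash
python3 -c "
from h import *
go(.6168,.0118,.18)
"
```

```text
shift mm [11.3 -0.1  0.1] turn [-0.   0.1 -0. ] | pos [0.6166 0.0119 0.1913] t 20.78 F [-0.9  0.  -0.4] op 0.0405
```

arm_command([
  [[0.004,0,-0.0003,0,0.1,0,0.036],[0.004,0,-0.0003,0,0,0,0.036],[0.004,0,-0.0003,0,0,0,0.036],[0,0,0,0,0,0,0.036]],
])

```text
t: 21.12
tool_pos: [0.6158, 0.0119, 0.1784]
tool_rot: [0.001, 1.57, -0.0]
contact_force: [0.7, 0.3, -1.0]
opening: 0.041
```

```bash
python3 -c "
from h import *
go(.6168,.0118,.172)
"
```

```text
shift mm [ 6.4 -0.1  1. ] turn [-0.   0.1 -0. ] | pos [0.6158 0.0119 0.1784] t 21.12 F [ 0.7  0.3 -1. ] op 0.041
```

arm_command([
  [[0.004,0,0.0008,0,0,0,0.036],[0.003,0,0,0,0,0,0.036],[0.002,0,0,0,0,0,0.036],[0.001,0,0,0,0,0,0.036]],
])

```text
t: 21.45
tool_pos: [0.6171, 0.0118, 0.1685]
tool_rot: [0.001, 1.569, -0.0]
contact_force: [-3.4, -0.3, 6.9]
opening: 0.0406
```

```bash
python3 -c "
from h import *
go(.6168,.0118,.169)
"
```

```text
shift mm [-0.5 -0.  -0.3] turn [-0.   0.1 -0. ] | pos [0.6171 0.0118 0.1685] t 21.45 F [-3.4 -0.3  6.9] op 0.0406
```

arm_command([
  [[0,0,0,0,0,0,0.08],[0,0,0,0,0,0,0.085],[0,0,0,0,0,0,0.085],[-0.03,0,0,0,0,0,0.085],[-0.035,0,0,0,0,0,0.085],[0,-0.025,-0.026,0,0,0,0.085],[0,-0.025,-0.026,0,0,0,0.085],[0,-0.025,-0.026,0,0,0,0.085],[0,-0.025,-0.026,0,0,0,0.085],[0,-0.025,-0.026,0,0,0,0.085],[0,-0.025,-0.026,0,0,0,0.085],[0,-0.025,-0.026,0,0,0,0.085],[0,-0.025,-0.026,0,0,0,0.085],[0,-0.025,-0.026,0,0,0,0.085],[0,-0.025,-0.026,0,0,0,0.085],[0,-0.025,-0.026,0,0,0,0.085],[0,0,0,0,0,0,0.085],[0,0,0,0,0,0,0.085]],
])

```text
t: 22.95
tool_pos: [0.3206, -0.2749, 0.2384]
tool_rot: [-0.009, 1.558, -0.005]
contact_force: [0.0, 0.8, -0.1]
opening: 0.0855
```

```bash
python3 -c "
from h import *
go(.398,-.267,.13)
im,W,cal,o=shot('wrist','w10.png'); np.savez('w10.npz',W=W)
print(ext('camera_center'))
for t in ('lens_center','camera_center'): print(t,[(np.round(w(W,d['at']),4),d['conf']) for d in mark_of('wrist',t)])
"
```

```text
shift mm [109.3   8.6  76.1] turn [0.1 0.7 0.5] | pos [ 0.3206 -0.2749  0.2384] t 22.95 F [ 0.   0.8 -0.1] op 0.0855
(array([260, 323, 222, 303]), 0.83)
lens_center []
camera_center []
```

View pics/w10.png

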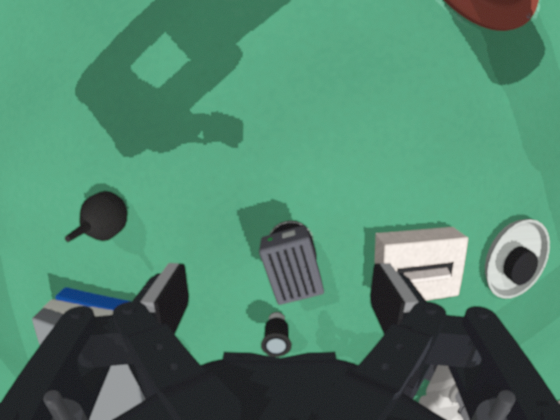

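The camera housing's top has its corners near (260,238), (305,225), (323,292) and (278,303); the eyepiece stands ahead at (276,335).

```bash
python3 -c "
from h import *
W=np.load('w10.npz')['W'];cal=calibration('wrist')
C=np.array([px(u,v,.088,W,cal)[:2] for u,v in((260,238),(305,225),(323,292),(278,303))]);print(C)
ax=(C[2]+C[3]-C[0]-C[1]);print(C.mean(0),np.degrees(np.arctan2(ax[1],ax[0])),np.linalg.norm(np.roll(C,-1,0)-C,axis=1))
m=C.mean(0);yaw=np.degrees(np.arctan2(ax[1],ax[0]))
go(m[0],m[1],.14,yaw)
"
```

```text
[[ 0.36274046 -0.29515083]
 [ 0.34923703 -0.2521282 ]
 [ 0.42316889 -0.23087271]
 [ 0.43662983 -0.27769815]]
[ 0.39294405 -0.26396247] 14.67388414781116 [0.045092   0.07692669 0.04872185 0.07592255]
shift mm [98.9  9.5 69.6] turn [-14.2   0.6   0.5] | pos [ 0.3222 -0.2732  0.2381] t 23.15 F [ 0.5  0.2 -0.1] op 0.0849
```

arm_command([
  [[0.01,0,0.005,-7,0.6,0.5,0.085],[0.015,-0.004,0.005,-7,0,0,0.085],[0.02,-0.004,0,-0.5,0,0,0.085],[0.01,0,0,0,0,0,0.085],[0,0,0,0,0,0,0.085],[0,0,0,0,0,0,0.085]],
])

```text
t: 23.65
tool_pos: [0.3406, -0.2756, 0.1827]
tool_rot: [-0.226, 1.557, 0.225]
contact_force: [-0.2, -0.7, 0.6]
opening: 0.0851
```

```bash
python3 -c "
from h import *
go(.393,-.264,.14,14.7)
im,W,cal,o=shot('wrist'); np.savez('w11.npz',W=W,im=im)
u,v=np.round(proj(np.array([[.393,-.264,.088]]),W,cal)[0]).astype(int);print(u,v,ext('camera_center'))
for t in ('camera_center',): print(t,[(np.round(w(W,d['at']),4),d['conf']) for d in mark_of('wrist',t)])
cv2.imwrite('pics/w11.png',cv2.resize(im[v-75:v+75,u-75:u+75,::-1],None,fx=4,fy=4,interpolation=cv2.INTER_CUBIC))
"
```

```text
shift mm [42.8 -3.7 53.5] turn [1.7 0.1 0. ] | pos [ 0.3406 -0.2756  0.1827] t 23.65 F [-0.2 -0.7  0.6] op 0.0851
275 277 (array([242, 306, 222, 318]), 0.82)
camera_center []
```

View pics/w11.png

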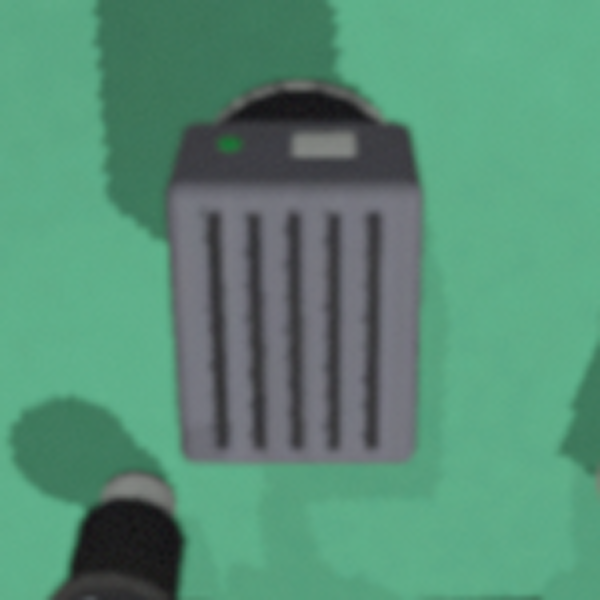

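The side face shows too. The true top face has crop corners (169,188), (419,188), (413,462) and (184,462), and it's nearly aligned with the tool.

```bash
python3 -c "
from h import *
W=np.load('w11.npz')['W'];cal=calibration('wrist')
C=np.array([px(u/4+200,v/4+202,.088,W,cal)[:2] for u,v in((169,187),(420,187),(414,463),(184,463))]);print(C)
ax=(C[2]+C[3]-C[0]-C[1]);m=C.mean(0);yaw=np.degrees(np.arctan2(ax[1],ax[0]))
print(m,yaw,np.linalg.norm(np.roll(C,-1,0)-C,axis=1))
go(m[0],m[1],.14,yaw)
"
```

```text
[[ 0.37615091 -0.29626821]
 [ 0.36201313 -0.24871003]
 [ 0.42503485 -0.22919294]
 [ 0.43948645 -0.27736803]]
[ 0.40067134 -0.2628848 ] 16.91121011268977 [0.0496151  0.06597465 0.050296   0.06609544]
shift mm [44.1 -3.8 61.3] turn [-0.5  0.2  0.2] | pos [ 0.3406 -0.2765  0.1838] t 23.8 F [ 0.7 -1.2 -0.4] op 0.0851
```

arm_command([
  [[0,-0.003,0.03,-0.5,0.2,0.2,0.085],[0,-0.001,0.029,0,0,0,0.085],[0.02,0,0.001,0,0,0,0.085],[0.02,0,-0.002,0,0,0,0.085],[0,0,0,0,0,0,0.085],[0,0,0,0,0,0,0.085]],
])

```text
t: 24.3
tool_pos: [0.4034, -0.2667, 0.1519]
tool_rot: [-0.239, 1.549, 0.22]
contact_force: [0.0, -0.8, 0.2]
opening: 0.0846
```

```bash
python3 -c "
from h import *
go(.4007,-.2629,.1,16.9)
"
```

```text
shift mm [51.8  5.1 -1.9] turn [-0.2  0.4  0.8] | pos [ 0.4034 -0.2667  0.1519] t 24.3 F [ 0.  -0.8  0.2] op 0.0846
```

arm_command([
  [[0.01,0.005,-0.002,-0.2,0.4,0.8,0.085],[0.025,0,-0.001,0,0,0,0.085],[0.02,0,-0.002,0,0,0,0.085],[0.01,0,-0.001,0,0,0,0.085],[0,0,0,0,0,0,0.085]],
])

```text
t: 24.72
tool_pos: [0.3981, -0.2665, 0.0912]
tool_rot: [-0.236, 1.552, 0.226]
contact_force: [-0.8, 0.4, -0.7]
opening: 0.0849
```

```bash
python3 -c "
from h import *
go(.4007,-.2629,.052,16.9)
"
```

```text
shift mm [39.2  3.   3.3] turn [-0.   0.3  0.4] | pos [ 0.3981 -0.2665  0.0912] t 24.72 F [-0.8  0.4 -0.7] op 0.0849
```

arm_command([
  [[0.018,0.003,0.003,0,0.3,0.4,0.085],[0.02,0,-0.001,0,0,0,0.085],[0,0,0,0,0,0,0.085],[0,0,0,0,0,0,0.085]],
])

```text
t: 25.05
tool_pos: [0.4012, -0.2655, 0.0571]
tool_rot: [-0.233, 1.555, 0.226]
contact_force: [-0.5, -1.8, 0.0]
opening: 0.0849
```

```bash
python3 -c "
from h import *
go(.4007,-.2629,.052,16.9)
"
```

```text
shift mm [5.1 2.7 0.2] turn [-0.1  0.2  0.3] | pos [ 0.4012 -0.2655  0.0571] t 25.05 F [-0.5 -1.8  0. ] op 0.0849
```

arm_command([
  [[0.005,0.0025,0,-0.1,0.2,0.3,0.085],[0,0,0,0,0,0,0.085]],
])

```text
t: 25.22
tool_pos: [0.4016, -0.2641, 0.0546]
tool_rot: [-0.232, 1.557, 0.229]
contact_force: [0.1, 0.4, 0.7]
opening: 0.0855
```

```bash
python3 -c "
from h import *
go(.4007,-.2629,.052,16.9)
"
```

```text
shift mm [ 2.6  1.4 -0.5] turn [-0.1  0.1  0.1] | pos [ 0.4016 -0.2641  0.0546] t 25.22 F [0.1 0.4 0.7] op 0.0855
```

arm_command([
  [[0.002,0.001,-0.0005,0,0.1,0.1,0.085],[0,0,0,0,0,0,0.045],[0,0,0,0,0,0,0.045],[0,0,0,0,0,0,0.045],[0,0,0,0,0,0,0.045],[0,0,0,0,0,0,0.045],[0,0,0,0,0,0,0.045]],
], squeeze=60)

```text
t: 25.8
tool_pos: [0.4026, -0.2645, 0.0562]
tool_rot: [-0.234, 1.555, 0.227]
contact_force: [0.2, 0.5, -0.8]
opening: 0.0511
```

```bash
python3 -c "
from h import *
go(.4007,-.2629,.052,16.9)
"
```

```text
shift mm [ 4.2  2.1 -1.3] turn [-0.   0.1  0.3] | pos [ 0.4026 -0.2645  0.0562] t 25.8 F [ 0.2  0.5 -0.8] op 0.0511
```

arm_command([
  [[-0.03,0,0,0,0,0,0.045],[-0.038,0,0,0,0,0,0.045],[-0.038,0,0,0,0,0,0.045],[-0.038,0,0,5.5,0,0,0.045],[-0.038,0,0,5.5,0,0,0.045],[-0.038,0,0,5.5,0,0,0.045],[-0.03,0,0,0,0,0,0.045],[0,0,0,0,0,0,0.045]],
])

```text
t: 26.47
tool_pos: [0.3977, -0.2603, 0.308]
tool_rot: [0.014, 1.582, -0.0]
contact_force: [0.3, -0.4, -0.8]
opening: 0.0512
```

```bash
python3 -c "
from h import *
go(.617,.0118,.29,0)
"
```

```text
shift mm [ 18.  273.9 217.1] turn [-0.5 -0.6 -0.5] | pos [ 0.3977 -0.2603  0.308 ] t 26.47 F [ 0.3 -0.4 -0.8] op 0.0512
```

arm_command([
  [[0,0.0285,0.0275,-0.5,-0.6,-0.5,0.045],[0,0.0285,0.0275,0,0,0,0.045],[0,0.0285,0.0275,0,0,0,0.045],[0,0.0285,0.0275,0,0,0,0.045],[0,0.0285,0.0275,0,0,0,0.045],[0,0.0285,0.0275,0,0,0,0.045],[0,0.0285,0.0275,0,0,0,0.045],[0,0.0285,0.0275,0,0,0,0.045],[0,0,0,0,0,0,0.045],[0,0,0,0,0,0,0.045]],
])

```text
t: 27.3
tool_pos: [0.6245, -0.0243, 0.2911]
tool_rot: [0.003, 1.586, -0.006]
contact_force: [-0.0, -0.2, -2.8]
opening: 0.0511
```

```bash
python3 -c "
from h import *
go(.617,.0118,.265,0)
im,W,cal,o=shot('wrist','w12.png'); np.savez('w12.npz',W=W)
print(ext('lens_center'),ext('camera_center'))
H=np.array(cal['hand_eye']);a=np.linspace(0,2*np.pi,361)
i=im[:,:,::-1].copy()
def dr(q,c): cv2.polylines(i,[np.round(q*16).astype(int).reshape(-1,1,2)],True,c,1,cv2.LINE_AA,4)
b=np.array([[-1,-1],[-1,1],[1,1],[1,-1]])
for h in(.088,.048): q=proj(np.c_[0*b[:,0]-h+.0562,b[:,0]*.026,b[:,1]*.034],H,cal); print(q.round(1).tolist()); dr(q,(0,0,255))
dr(proj(np.c_[0*a+.0562,.0285*np.cos(a),.0285*np.sin(a)],H,cal),(0,255,255))
for r,z in((.021,.197),(.029,.159)): dr(proj(np.c_[.6166+r*np.cos(a),.0115+r*np.sin(a),0*a+z],W,cal),(255,0,0))
cv2.imwrite('pics/w12b.png',cv2.resize(i[110:410,130:430],None,fx=2,fy=2,interpolation=cv2.INTER_CUBIC))
"
```

```text
shift mm [26.1 36.1 -7.4] turn [-0.4 -0.9  0.1] | pos [ 0.6245 -0.0243  0.2911] t 27.3 F [-0.  -0.2 -2.8] op 0.0511
(array([302, 352, 177, 218]), 0.68) (array([211, 348, 188, 357]), 0.74)
[[209.2, 223.5], [223.2, 365.1], [337.6, 365.0], [352.1, 223.5]]
[[226.2, 197.7], [233.5, 317.0], [326.8, 317.0], [334.4, 197.8]]
```

View pics/w12b.png

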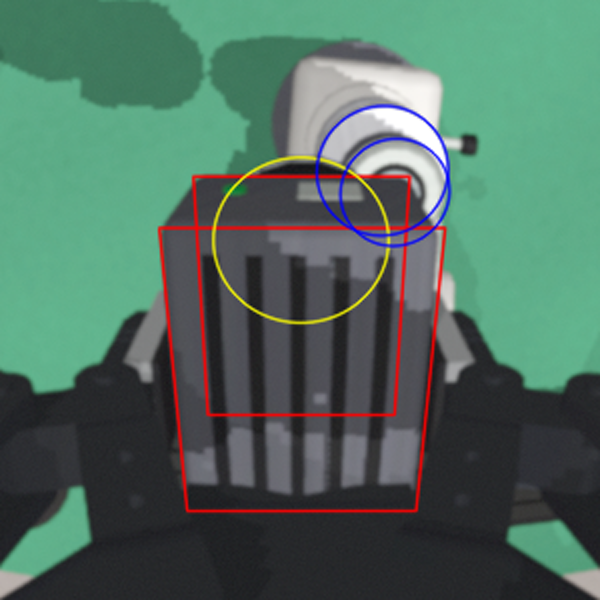

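The held camera matches the predicted outline within about 1 mm, and the lens ring lies on the predicted circle near crop (395,192). I'll check the sleeve's edge numerically.

```bash
python3 -c "
from h import *
im=cv2.imread('pics/w12.png')
for u in (265,270,275,280,285): print(u,[tuple(p) for p in im[180:198:1,u,1:2].T.tolist()])
cal=calibration('wrist');H=np.array(cal['hand_eye']);a=np.linspace(0,2*np.pi,3601)
q=proj(np.c_[0*a+.0562,.0285*np.cos(a),.0285*np.sin(a)],H,cal)
for u in (265,270,275,280,285): print(u,q[abs(q[:,0]-u)<.3][:,1].min())
go(.617,.0118,.265,0)
"
```

```text
265 [(118, 120, 119, 120, 121, 122, 121, 122, 121, 118, 115, 116, 127, 114, 73, 32, 29, 44)]
270 [(79, 78, 80, 77, 78, 78, 79, 81, 79, 90, 113, 123, 95, 47, 23, 24, 33, 44)]
275 [(147, 147, 149, 150, 152, 153, 152, 139, 109, 100, 105, 74, 33, 22, 25, 27, 29, 40)]
280 [(178, 178, 178, 177, 178, 177, 176, 161, 132, 127, 119, 79, 32, 22, 24, 24, 29, 41)]
285 [(181, 182, 181, 181, 181, 179, 175, 159, 129, 122, 116, 79, 37, 23, 24, 29, 30, 43)]
265 190.67832240093816
270 189.28258317971375
275 188.48996651697468
280 188.23655559593087
285 188.47615715983432
shift mm [27.2 38.  -6.5] turn [-0.5 -0.8  0.1] | pos [ 0.6235 -0.0262  0.2922] t 27.45 F [-0.5  0.2 -2.8] op 0.0509
```

The sleeve's mouth edge is at row 187.7 against a predicted 188.2, so it's centred.

arm_command([
  [[0.008,0.019,-0.006,-0.5,-0.8,0.1,0.045],[0.008,0.018,-0.001,0,0,0,0.045],[0,0,0,0,0,0,0.045],[0,0,0,0,0,0,0.045]],
])

```text
t: 27.78
tool_pos: [0.6144, 0.006, 0.2767]
tool_rot: [0.005, 1.568, -0.009]
contact_force: [0.1, -0.0, -1.6]
opening: 0.0514
```

```bash
python3 -c "
from h import *
go(.617,.0118,.26,0)
"
```

```text
shift mm [16.7  5.9  2.5] turn [-0.5  0.2  0.1] | pos [0.6144 0.006  0.2767] t 27.78 F [ 0.1 -0.  -1.6] op 0.0514
```

arm_command([
  [[0.008,0.006,0.0025,-0.5,0.2,0.1,0.045],[0.007,0,0,0,0,0,0.045],[0,0,0,0,0,0,0.045],[0,0,0,0,0,0,0.045]],
])

```text
t: 28.12
tool_pos: [0.6169, 0.0084, 0.262]
tool_rot: [0.002, 1.569, -0.005]
contact_force: [-0.8, 0.1, -2.2]
opening: 0.0514
```

```bash
python3 -c "
from h import *
go(.617,.0118,.25,0)
"
```

```text
shift mm [12.   3.5  0.1] turn [-0.2  0.1  0.1] | pos [0.6169 0.0084 0.262 ] t 28.12 F [-0.8  0.1 -2.2] op 0.0514
```

arm_command([
  [[0,0.0035,0,-0.2,0.1,0.1,0.045],[0,0,0,0,0,0,0.045]],
])

```text
t: 28.28
tool_pos: [0.617, 0.0112, 0.2618]
tool_rot: [0.001, 1.571, -0.001]
contact_force: [0.5, -0.1, -2.5]
opening: 0.0512
```

```bash
python3 -c "
from h import *
go(.617,.0118,.25,0)
"
```

```text
shift mm [11.8  0.6  0. ] turn [-0.1 -0.   0. ] | pos [0.617  0.0112 0.2618] t 28.28 F [ 0.5 -0.1 -2.5] op 0.0512
```

arm_command([
  [[0.004,0.0006,-0.0003,0,0,0,0.045],[0.004,0,-0.0003,0,0,0,0.045],[0.004,0,-0.0003,0,0,0,0.045],[0,0,0,0,0,0,0.045]],
])

```text
t: 28.62
tool_pos: [0.6165, 0.0118, 0.2494]
tool_rot: [0.001, 1.57, -0.002]
contact_force: [-0.5, 1.2, -3.2]
opening: 0.0512
```

```bash
python3 -c "
from h import *
go(.617,.0118,.24,0)
"
```

```text
shift mm [9.4 0.1 0.4] turn [-0.1  0.   0. ] | pos [0.6165 0.0118 0.2494] t 28.62 F [-0.5  1.2 -3.2] op 0.0512
```

Mouth is 4 mm below the lens top with no contact. I'll continue gently.

arm_command([
  [[0.004,0,0.0004,0,0,0,0.045],[0.004,0,-0.0002,0,0,0,0.045],[0.004,0,-0.0002,0,0,0,0.045],[0,0,0,0,0,0,0.045]],
])

```text
t: 28.95
tool_pos: [0.6165, 0.0118, 0.2358]
tool_rot: [0.0, 1.57, -0.002]
contact_force: [0.3, -0.4, -2.8]
opening: 0.0511
```

```bash
python3 -c "
from h import *
go(.617,.0118,.225,0)
"
```

```text
shift mm [10.8  0.   0.5] turn [-0.1  0.   0. ] | pos [0.6165 0.0118 0.2358] t 28.95 F [ 0.3 -0.4 -2.8] op 0.0511
```

arm_command([
  [[0.004,0,0.0003,0,0,0,0.045],[0.004,0,0,0,0,0,0.045],[0.004,0,-0.0002,0,0,0,0.045],[0.003,0,-0.0002,0,0,0,0.045],[0,0,0,0,0,0,0.045]],
])

```text
t: 29.37
tool_pos: [0.6163, 0.0117, 0.2188]
tool_rot: [0.001, 1.571, -0.001]
contact_force: [0.3, -0.3, -1.8]
opening: 0.051
```

```bash
python3 -c "
from h import *
go(.617,.0118,.215,0)
"
```

```text
shift mm [3.8 0.1 0.7] turn [-0.1  0.   0. ] | pos [0.6163 0.0117 0.2188] t 29.37 F [ 0.3 -0.3 -1.8] op 0.051
```

arm_command([
  [[0.002,0,0.0004,0,0,0,0.045],[0.002,0,0,0,0,0,0.045],[0.001,0,0,0,0,0,0.045]],
])

```text
t: 29.62
tool_pos: [0.6173, 0.0116, 0.2152]
tool_rot: [0.0, 1.569, -0.002]
contact_force: [-1.4, -0.5, 4.8]
opening: 0.0509
```

```bash
python3 -c "
from h import *
go(.617,.0118,.215,0)
"
```

```text
shift mm [ 0.2  0.2 -0.3] turn [-0.1  0.1  0.1] | pos [0.6173 0.0116 0.2152] t 29.62 F [-1.4 -0.5  4.8] op 0.0509
```

Contact came at exactly the seated height (TCP 0.2152, +5 N). I'll release and retreat.

arm_command([
  [[0,0,0,0,0,0,0.085],[0,0,0,0,0,0,0.085],[0,0,0,0,0,0,0.085],[-0.02,0,0,0,0,0,0.085],[-0.03,0,0,0,0,0,0.085],[-0.03,0,0,0,0,0,0.085],[-0.03,0,0,0,0,0,0.085],[0,0.025,-0.03,0,0,0,0.085],[0,0.025,-0.03,0,0,0,0.085],[0,0.025,-0.03,0,0,0,0.085],[0,0.025,-0.03,0,0,0,0.085],[0,0.025,-0.03,0,0,0,0.085],[0,0.025,-0.03,0,0,0,0.085],[0,0,0,0,0,0,0.085]],
])

```text
t: 30.78
tool_pos: [0.4335, 0.1661, 0.3327]
tool_rot: [0.008, 1.56, -0.004]
contact_force: [-0.1, 0.5, 0.1]
opening: 0.0854
```

```bash
python3 -c "
from h import *
go(.617,.0118,.3,0)
for c in ('scene','top'):
    im,W,cal,o=shot(c,c+'9.png')
    for t in T[2:]: print(c,t,[(np.round(w(W,d['at']),3).tolist(),round(d['conf'],2)) for d in mark_of(c,t)[:1]])
    if c=='scene':
        i=im[:,:,::-1]; a=cv2.resize(i[120:300,200:440],None,fx=3.3,fy=3.3,interpolation=cv2.INTER_CUBIC); cv2.imwrite('pics/fin.png',a)
"
```

```text
shift mm [  34.3 -153.1  184.3] turn [-0.4  0.6 -0.2] | pos [0.4335 0.1661 0.3327] t 30.78 F [-0.1  0.5  0.1] op 0.0854
scene cap_center [([0.44, 0.088, 0.021], 0.61)]
scene tube_center [([0.614, 0.014, 0.137], 0.75)]
scene lens_center []
scene camera_center [([0.617, 0.012, 0.203], 0.83)]
scene eyepiece_center []
scene objective_center [([0.532, 0.305, 0.026], 0.51)]
scene oil_center []
top cap_center [([0.434, 0.091, 0.018], 0.85)]
top tube_center [([0.614, 0.014, 0.135], 0.39)]
top lens_center []
top camera_center [([0.617, 0.01, 0.206], 0.88)]
top eyepiece_center [([0.518, -0.278, 0.029], 0.57)]
top objective_center []
top oil_center []
```

View pics/fin.png

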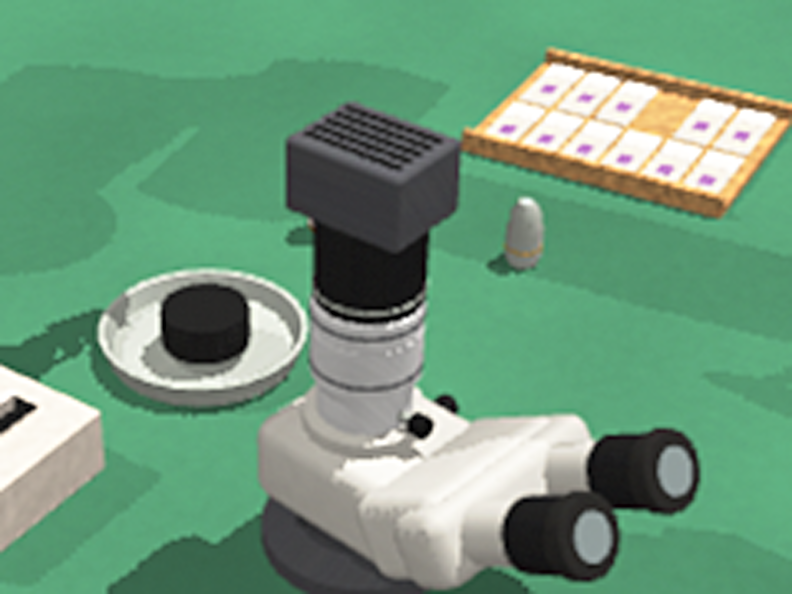

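The close-up shows the whole train upright on the port: camera at (370,180), its sleeve flush on the tube body at (370,310). The cap is in the dish at (205,322). I'm handing in.

```bash
python3 -c "
from station import *
print(finish_job())"
```

```text
the job is handed in; nothing more can be done
None
```

The job is done and handed in at about 31 s of the 112 s allowed. I put the dust cap in the steel dish. Then I seated the tube in the port, the lens in the tube and the camera over the lens, lowering each one until it touched.

**Seating:** each part made light contact (at most 7 N) within about 0.5 mm of its computed seated height. The last picture shows the train upright, with the camera's sleeve flush on the tube body and the cap in the dish. The networks put the camera at about (0.617, 0.011, 0.205), against an expected (0.617, 0.012, 0.203).

**Not fully confirmed:**
- **Lens:** the camera now hides it, so its seating rests on the contact height and force from when I placed it.
- **Oil bottle:** the last two pictures gave no detection of it. It showed only partly behind the camera, but the gripper never went near it.
- **Eyepiece and objective:** each was detected in only one of the last two pictures, at its original spot.

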